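Press a dowel pin home with bench-mounted locking pliers

TASK

Put the aluminium block into the open jaws of the bench-mounted locking pliers, flat on the ledge and pushed up against the stop, with its proud dowel pin facing the moving jaw, and let go of it. Squeeze the moving handle over centre so that the pin is pressed home, hold it against its stop with 8 to 18 newtons for half a second, never over 25, then take the hand away: the pliers must stay locked by themselves. Finally flick the release lever, so that the pliers spring open and the block is left in its place; leave the other things where they are.

Things in the scene. Friction and masses are not known exactly. Their poses are not given: they have to be found in the camera images.
- clamp: Steel locking pliers lying flat, bolted on a dark plate 95 x 235 x 8 mm. Origin on the bench below the root of the jaws, z up; coordinates (x, y, z) in mm are in this frame throughout. Pliers along y: jaws toward -y, handles toward +y, mid-height z = 42. Fixed parts: jaw x 0 to 26, y -80 to 5, top z 56, gripping face looks to -x; handle x -1 to 17 to y 112, its knob to y 131.
- seat (a point): Where the block's centre lies when fully seated; axes as the clamp's; at (-15, -85, 42). The ledge that carries the block: top z 22, x -30 to 0, y -100 to -20; the plate ends at y -100 too. The moving jaw pushes the block the last millimetres onto the fixed jaw's face, so it may be left up to 4 mm short in x (toward -x).
- stop (a point): Centre of the stop's face, which looks to clamp -y and meets the block's +y end: a step of the fixed jaw, x -16 to 0, y -30 to -10, z 22 to 56. Axes as the clamp's; point at (-8, -30, 39).
- pad (a point): Centre of the face of the moving jaw's pad, round steel, 18 mm across, on a spring of 10 N per mm. Open it stands at about (-47, -58, 42), which leaves 11 mm before the pin of a block on the fixed jaw; closing, it moves to +x and presses the pin at y -60. The moving jaw is hinged at (-30, 10) and reaches to y about -70, top z 52.
- block_mid (a point): Centre of the loose aluminium block, 30 (x) x 110 (y) x 40 (z) mm, 0.17 to 0.33 kg, block axes, z up. A steel dowel pin, 10 mm across, stands 6 mm proud of its -x face, 25 mm from the centre toward +y, half-way up. Seated, its axes are parallel to the clamp's and its +y end is at the stop; the -y end then sticks 60 mm out of the jaws, free to be gripped across x.
- pin (a joint): How far the dowel pin has been pressed into the block (m): 0 = 6 mm proud, 0.006 = home. A tight fit: it takes some 10 N along the block's +x; it is for the pliers to press, not the fingers.
- handle (a joint): Angle of the moving handle against the moving jaw (rad): 0 open, about 0.60 on centre, about 0.637 locked, against its stop. Vertical hinge at about (-46, 16); closing turns its end toward clamp +x. A light spring opens it. With a block in the jaws the push at handle_push rises to some 12 to 16 N, falls to nothing as the centre is passed, then rises steeply at the stop.
- handle_push (a point): Point on the outer (-x) face of the moving handle, half-way up, 104 mm from its hinge; to be pushed toward clamp +x. Open it stands at about (-69, 119, 42), locked at about (-33, 120, 42). The handle is 18 mm high (z 33 to 51), 16 mm thick and reaches 129 mm from its hinge. Axes parallel to the clamp's when open; locked they have turned with the handle by 0.37 rad clockwise from above.
- lever_push (a point): Inner (+x) face of the release lever's tip, to be pushed toward clamp -x. Dark steel strip, 6 mm thick; tip 20 mm high (z 32 to 52), 22 long. Point 56 mm from the lever's hinge. Open, the lever is in line with the handle; as the pliers close it swings 0.6 rad toward clamp +x and then stands at about (15, 175, 42), beyond the fixed handle's knob, with over 50 mm free on its +x side.
- lever_hinge (a point): The release lever's hinge, in the end of the moving handle, 119 mm from the handle's hinge; locked at about (-23, 133, 42). When locked, pushing lever_push by 15 to 25 mm toward clamp -x with some 2 to 3 N brings the handle back over centre; handle and lever then spring open toward -x.
- carton_white: small white carton, 45 x 90 x 45 mm, bystander; origin at its underside
- tape_clear: small roll of tape, 60 mm across, 19 mm high, bystander; origin at its underside
- grease_tin: round flat tin, 69 mm across, 27 mm high, bystander; origin at its underside
Not all that is in view belongs to the job. What is shaped like the part that bears block_mid but orange is not meant.

How it is judged:
On the way, in this order (a step that is already met when the one before it is completed fails the run):
1. the block sits on the ledge against the stop (within 3.5 mm along the jaws, 8 mm short of the fixed jaw at most, 0.12 rad), let go, its pin still proud and the pliers open (x of block_mid in the frame of seat between -0.008 and 0.002 m and y of block_mid in the frame of seat between -0.0035 and 0.0025 m and z of block_mid in the frame of seat between -0.003 and 0.003 m and angle between the y axis of block_mid and the y axis of seat, either way round below 0.12 rad and value of joint pin below 0.002 m and value of joint handle below 0.12 rad and contact force between the fingers and block below 0.3 N), for 0.2 s.
2. the handle is held at its stop past centre (over 0.61 rad) with 7 to 20 N for 0.4 s, and the pin is home (pressed in by 5.2 mm or more) (value of joint handle above 0.61 rad and value of joint pin above 0.0052 m and contact force between the fingers and handle between 7 and 20 N), for 0.4 s.
3. the pliers stay locked (over 0.61 rad) with nobody touching the handle (value of joint handle above 0.61 rad and contact force between each of the arm, the fingers and handle below 0.3 N), for 0.3 s.
4. a finger pushes the release lever of the locked pliers (contact force between the fingers and lever above 0.5 N and value of joint handle above 0.5 rad).
At the end, for the whole second after the job is handed in: The pliers are open (handle below 0.2 rad), the pin is home (5.2 of 6 mm or more), and the block rests on the ledge against the stop (within 3.5 mm along the jaws, at most 8 mm off the fixed jaw, within 0.12 rad), at rest and released (x of block_mid in the frame of seat between -0.008 and 0.002 m and y of block_mid in the frame of seat between -0.0035 and 0.0025 m and z of block_mid in the frame of seat between -0.003 and 0.003 m and angle between the y axis of block_mid and the y axis of seat, either way round below 0.12 rad and value of joint handle below 0.2 rad and value of joint pin above 0.0052 m and linear speed of block below 0.01 m/s); the robot touches nothing.
It fails at once if the fingers or the arm press on the pliers with more than 25 N (contact force between any of the fingers, the arm and clamp above 25 N).
It fails at once if the fingers press the pin (over 5 N) (contact force between the fingers and pin above 5 N).
It fails at once if the carton is moved by more than 20 mm (distance of carton_white from where it was at the start of the episode above 0.02 m).
It fails at once if the tape roll is moved by more than 20 mm (distance of tape_clear from where it was at the start of the episode above 0.02 m).
It fails at once if the tin is moved by more than 20 mm (distance of grease_tin from where it was at the start of the episode above 0.02 m).
It also fails if it takes over 66 s, if anything falls off the work surface, if the arm or the gripper's body presses on something with over 40 N, if the wrist force passes 120 N, or if a joint passes its speed limit or range.

ROBOT

A 7-joint arm with a two-finger parallel gripper is mounted at the origin on a cart in front of the work surface, level with it; the furniture and walls round the work are solid. World frame = base frame: x ahead of the robot, y to its left, z up, the work surface at z = 0. Lengths are in m, angles in rad, forces in N, time in s.
With the tool pointing down it reaches from about 0.425 to 0.875 m from the base axis. Payload 4.7 kg.
Tool frame: the origin (TCP) lies where the fingers leave the gripper's body, on its centre line; the fingertips stand 70 mm ahead of it and the grasp point (between the pads) lies 51 mm ahead of it; z points along the fingers, y is the line along which they close (so a half turn about z gives the same grasp; the last joint's range is limited). The gripper opens to 87 mm and grips with 3 to 60 N. Pads are 19 mm wide; open, the fingers measure 117 mm over their backs; the gripper's body (75 mm by 190 mm) begins 51 mm behind the grasp point.
Start: joints at [-1.259, 0.321, -0.07, 1.45, 0.023, 1.371, -0.057], TCP at [0.191, 0.621, 0.292] pointing down, gripper open.
Joint ranges: [-2.86, 2.86], [-0.3, 2.09], [-1.38, 1.24], [0.06, 2.45], [-1.56, 4.7], [0.09, 2.05], [-2.69, 2.69]. Speed limits (rad/s): [2.57, 2.57, 3.14, 3.14, 3.14, 3.14, 3.14].

INTERFACE

Orientations are given as a rotation vector (axis times angle).
In Python, from bench import get_state, get_image, get_calibration, close_job gives the robot as it stands.
- The arm moves only by the tool send_rows, never from a script. Its argument "rows" is a list of rows, each an object of numbers: "hand": the finger opening in mm, from 0 to 87; "x", "y", "z": the shift along the world's x, y, z in mm; "roll": the turn about the world's z in degrees. A call has 1 to 10 rows; each row shifts and turns the commanded pose from where the row before left it; what a row does not reach is not made up. A row lasts 1/10 s, in which the tool goes at most 50 mm and 8.59 degrees, less where a joint would pass 70% of its speed; a pose out of reach is approached as far as the arm can. A call is refused whole if a number of a shift passes 50 or a number of a turn 8.59, either way. A call with a gripper value outside its range is refused whole. The fingers move at their own pace and stop on an object; "force" is the grip in N (left out, the last holds). Time passes only in rows, so rows that do not move let the fingers close. It gives the time, the measured TCP pose, the force, the opening and the grip force at its end, in the units of the state.
- get_state(): the state, without advancing time (a new reading comes with each control period).
- get_image(name): name is "side" or "top" or "wrist"; returns the picture (420x560x3 uint8, blue, green, red); there is no depth.
- get_calibration(name): a dict with "mtx" (3x3 intrinsics, pixels), "D" ([k1, k2, p1, p2, k3] as OpenCV has them; the pictures are not rectified), "world_from_camera" (4x4, takes a point from camera to world coordinates). Camera axes: x right, y down, z forward; pixel columns grow to the right and rows downward; lengths in m; the calibration is good to about 2 mm. A picture is of the moment at which its call begins: read the wrist's pose just before it. get_calibration takes no time and is no camera call; for the wrist camera it gives the pose at the moment of the call.
- close_job(): hands the job in; it is judged then, once.
The state is a dict: "time": time; "joint_positions": joint angles; "qd": joint speeds; "joint_torque": joint torques, N m; "position": TCP position; "tool_rot": TCP orientation; "ft_force": force on the tool from outside, world axes, zero at the start; "torque": the same for the moment, N m; "grip_width": opening from 0.0 (shut) to 1.0 (fully open); "grip_force": force on a finger pad.
Only numpy, scipy, OpenCV 4.12 (cv2) and the standard library are available. Lean on these libraries where they do the work, as an engineer would, in place of code of your own. Each camera call takes 0.05 s, during which the arm holds its last target. There are 200 camera calls.

## Working session

There is one attempt and no reset: what is moved stays moved. The work goes in short steps, Python scripts to look and compute and a tool call to move; the robot and the scene stay as the last step left them, time stands still between calls to the robot, and variables do not carry over. Pictures are saved under pics/ and viewed, at most 10 in all, crops included, and the job is handed in when it is done.

Besides the shell and the picture viewer there is one more tool, called by a JSON object that holds its "api" and its "payload", one argument or row to a line. send_rows: Moves the arm, as the interface text tells. Its arguments: {"type":"object","properties":{"rows":{"type":"array","items":{"type":"object","properties":{"hand":{"type":"number"},"x":{"type":"number"},"y":{"type":"number"},"z":{"type":"number"},"roll":{"type":"number"}}}},"force":{"type":"number"}},"required":["rows"]}

```bash
mkdir -p pics; ls; cat > h.py <<'E'
import numpy as np, cv2, os
from bench import *
def ray(cam,uv,cal=None):
    c=cal or get_calibration(cam)
    p=cv2.undistortPoints(np.array(uv,float).reshape(-1,1,2),np.array(c["mtx"]),np.array(c["D"])).reshape(-1,2)
    T=np.array(c["world_from_camera"]); d=np.c_[p,np.ones(len(p))]@T[:3,:3].T
    return T[:3,3],d
def onz(cam,uv,z,cal=None):
    o,d=ray(cam,uv,cal); return o+d*((z-o[2])/d[:,2])[:,None]
def proj(cam,P,cal=None):
    c=cal or get_calibration(cam); W=np.linalg.inv(np.array(c["world_from_camera"]))
    return cv2.projectPoints(np.array(P,float).reshape(-1,1,3),cv2.Rodrigues(W[:3,:3])[0],W[:3,3],np.array(c["mtx"]),np.array(c["D"]))[0].reshape(-1,2)
E
python3 - <<'E'
from h import *
a=get_image("top");cv2.imwrite("pics/top0.png",a)
b=get_image("side");cv2.imwrite("pics/side0.png",b)
for n in("top","side"):
    print(np.round(get_calibration(n)["world_from_camera"],3),get_calibration(n)["mtx"])
s=get_state();print(s)
E
```

```text
pics
[[-0.013 -0.994  0.108  0.479]
 [-1.     0.015  0.019 -0.024]
 [-0.02  -0.107 -0.994  1.232]
 [ 0.     0.     0.     1.   ]] [[480.16235117   0.         271.69195747]
 [  0.         480.16235117 206.75482215]
 [  0.           0.           1.        ]]
[[-0.77   0.557 -0.311  0.91 ]
 [ 0.638  0.675 -0.371  0.35 ]
 [ 0.003 -0.484 -0.875  0.884]
 [ 0.     0.     0.     1.   ]] [[401.339328     0.         282.35996298]
 [  0.         401.339328   202.2176909 ]
 [  0.           0.           1.        ]]
{'time': 0.1, 'joint_positions': array([-1.2588883 ,  0.3217473 , -0.07009784,  1.45155481,  0.02256006,
        1.37076887, -0.05688927]), 'qd': array([ 0.00188277, -0.00302262,  0.00064562, -0.00165023,  0.00029903,
        0.00096953, -0.00189742]), 'joint_torque': array([ 4.37731715e-04, -4.92568052e+01, -4.05337103e-01, -3.13398528e+01,
       -6.41479203e-02,  3.94284446e-02,  8.02381078e-05]), 'position': array([0.1906393 , 0.62102919, 0.29127097]), 'tool_rot': array([-4.65971758e-01, -3.10663688e+00,  2.63826289e-03]), 'ft_force': array([ 0.02060833, -0.65426803, -0.04181511]), 'torque': array([-0.03550182, -0.02645636, -0.0009594 ]), 'grip_force': 0.0, 'grip_width': 0.9998191583319023}
```

View pics/top0.png

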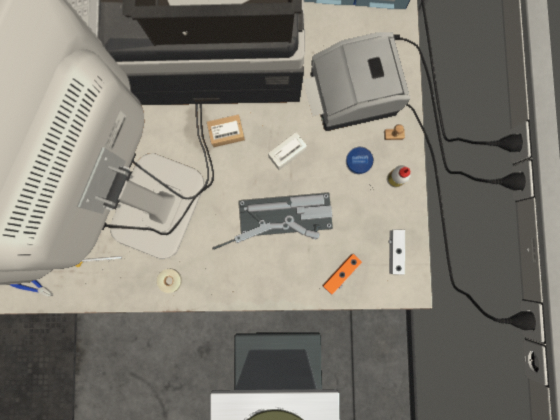

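View pics/side0.png

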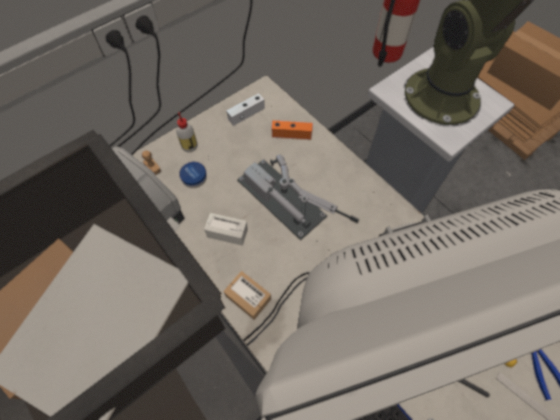

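The top view shows the clamp plate at about cols 240–332, rows 195–235, with the jaws to the right. The silver block is at about (398,252), the orange decoy at (342,273), the carton at (287,150), the tin at (360,160) and the tape at (169,281). The side view shows the same layout.

```bash
python3 - <<'E'
from h import *
a=cv2.imread("pics/top0.png")
cr=a[180:300,210:430]; cv2.imwrite("pics/crop0.png",cv2.resize(cr,None,fx=3.6,fy=3.6,interpolation=cv2.INTER_CUBIC))
hsv=cv2.cvtColor(a,cv2.COLOR_BGR2HSV)
v=hsv[...,2]
# plate: dark
m=np.zeros_like(v); roi=(slice(185,245),slice(234,340)); m[roi]=(v[roi]<100)*255
m=cv2.morphologyEx(m,cv2.MORPH_CLOSE,np.ones((9,9)))
m=cv2.morphologyEx(m,cv2.MORPH_OPEN,np.ones((13,13)))
c=max(cv2.findContours(m,0,2)[0],key=cv2.contourArea); r=cv2.minAreaRect(c); bp=cv2.boxPoints(r)
print(r); P=onz("top",bp,0.008);print(np.round(P,4)); print([np.linalg.norm(P[i]-P[i-1]).round(4) for i in range(4)])
# block
m=np.zeros_like(v); roi=(slice(220,285),slice(380,415)); print(v[roi][::8,::3])
m[roi]=((v[roi]>200)&(hsv[...,1][roi]<40))*255
c=max(cv2.findContours(m,0,2)[0],key=cv2.contourArea); r=cv2.minAreaRect(c); bp=cv2.boxPoints(r)
print(r); P=onz("top",bp,0.04);print(np.round(P,4),P.mean(0)); print([np.linalg.norm(P[i]-P[i-1]).round(4) for i in range(4)])
E
```

```text
((270.00006103515625, 215.5), (35.54346466064453, 60.04188537597656), 85.2363510131836)
[[ 0.6296  0.084   0.008 ]
 [ 0.6401 -0.07    0.008 ]
 [ 0.549  -0.0758  0.008 ]
 [ 0.5384  0.077   0.008 ]]
[np.float64(0.0914), np.float64(0.1544), np.float64(0.0913), np.float64(0.1531)]
[[190 193 192 195 195 197 197 198 197 196 197 197]
 [189 193 191 194 195 198 192 191 190 194 194 193]
 [190 190 192 156 108 226 228 230 221 193 192 187]
 [192 195 198 138 110 225 226 229 221 193 193 191]
 [200 200 200 141 115 215  66 154 227 196 197 197]
 [198 197 199 128 119 227 228 228 227 202 201 200]
 [198 198 200 130 127 192  42 147 221 205 206 201]
 [201 202 204 203 205 201 201 202 204 202 202 201]
 [205 204 203 204 206 206 206 206 204 204 202 203]]
((397.0, 257.0), (54.0, 34.0), 90.0)
[[ 0.5461 -0.2687  0.04  ]
 [ 0.5449 -0.3524  0.04  ]
 [ 0.413  -0.3465  0.04  ]
 [ 0.414  -0.2638  0.04  ]] [ 0.47951164 -0.30785621  0.04      ]
[np.float64(0.1321), np.float64(0.0837), np.float64(0.132), np.float64(0.0827)]
```

View pics/crop0.png

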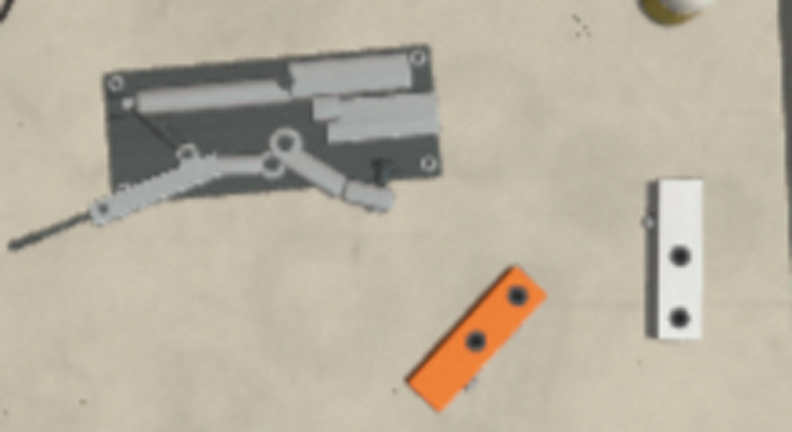

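The crop shows the block's pin at crop (649,221). It faces world +y and sits toward the +x end. So the block's yaw is about -90°, and it must turn by about +95° to match the clamp, which is at about +4.5°.

```bash
python3 - <<'E'
from h import *
uv=np.array([(105,72),(430,45),(441,177)])/3.6+[210,180]-.36
print(np.round(onz("top",uv,.008),4))
fj=np.array([(410,54),(411,88)])/3.6+[210,180]-.36; print("fixed jaw end",np.round(onz("top",fj,.056),4))
lg=np.array([(438,94),(438,136)])/3.6+[210,180]-.36; print("ledge end",np.round(onz("top",lg,.022),4))
b=np.array([(658,179),(703,180),(702,340),(658,338)])/3.6+[210,180]-.36
P=onz("top",b,.04); print("block",np.round(P,4),P.mean(0).round(4))
c=get_calibration("wrist"); print(np.round(c["world_from_camera"],3),c["mtx"][0][0])
s=get_state();p=s["position"];R=cv2.Rodrigues(s["tool_rot"])[0];W=np.array(c["world_from_camera"])
print("cam in tool",R.T@(W[:3,3]-p),(R.T@W[:3,:3]).round(2))
E
```

```text
[[ 0.6312  0.0835  0.008 ]
 [ 0.647  -0.1488  0.008 ]
 [ 0.5527 -0.1541  0.008 ]]
fixed jaw end [[ 0.6344 -0.1301  0.056 ]
 [ 0.611  -0.1302  0.056 ]]
ledge end [[ 0.6102 -0.1521  0.022 ]
 [ 0.5806 -0.1513  0.022 ]]
block [[ 0.5472 -0.2994  0.04  ]
 [ 0.5461 -0.3301  0.04  ]
 [ 0.4373 -0.3248  0.04  ]
 [ 0.439  -0.295   0.04  ]] [ 0.4924 -0.3123  0.04  ]
[[ 0.293  0.926  0.237  0.126]
 [ 0.956 -0.284 -0.074  0.641]
 [-0.001  0.248 -0.969  0.384]
 [ 0.     0.     0.     1.   ]] 348.1771567321419
cam in tool [ 0.06786703 -0.00019901 -0.09223321] [[ 0.   -0.97 -0.25]
 [ 1.   -0.    0.  ]
 [-0.   -0.25  0.97]]
```

{"api": "send_rows", "payload": {
  "rows": [
    {"x":2,"y":-45},
    {"x":2,"y":-45},
    {"x":2,"y":-45},
    {"x":2,"y":-45},
    {"x":28,"y":-32},
    {"x":28,"y":-32},
    {"x":28,"y":-32},
    {"x":28,"y":-32},
    {"x":28,"y":-32},
    {"x":28,"y":-32}
  ]
}}

```text
schema error: expected keys hand, x, y, z, roll
```

{"api": "send_rows", "payload": {
  "rows": [
    {"x":24,"y":-34,"roll":-7},
    {"x":24,"y":-34,"roll":-7},
    {"x":24,"y":-34,"roll":-7},
    {"x":24,"y":-34,"roll":-7},
    {"x":24,"y":-34,"roll":-7},
    {"x":24,"y":-34,"roll":-7},
    {"x":24,"y":-34,"roll":-7},
    {"x":16,"y":-20,"roll":-7},
    {"roll":-7},
    {"roll":-7}
  ]
}}

```text
schema error: expected keys hand, x, y, z, roll
```

```bash
python3 - <<'E'
from h import *
s=get_state();c=get_calibration("wrist");a=get_image("wrist");cv2.imwrite("pics/w1.png",a)
np.save("w1.npy",c,allow_pickle=True)
R=cv2.Rodrigues(s["tool_rot"])[0];print(s["time"],s["position"],np.degrees(np.arctan2(R[1,1],R[0,1])),s["joint_positions"].round(2))
P=[.605,-.051,0];print(proj("wrist",[P,[.611,-.151,.022]],c))
E
```

```text
0.1 [0.1906393  0.62102919 0.29127097] 72.9393240549298 [-1.26  0.32 -0.07  1.45  0.02  1.37 -0.06]
[[ -51.11512602  562.3033674 ]
 [-118.21862312  594.27276267]]
```

View pics/w1.png

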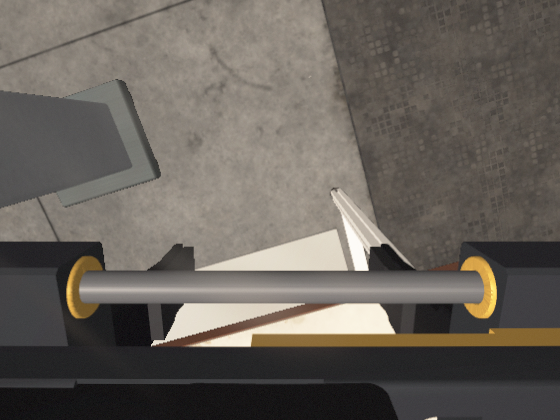

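The wrist view shows the lower half blocked by the gripper, so only rows under 240 are usable (tool +x side). Rows need all five keys.

{"api": "send_rows", "payload": {
  "rows": [
    {"hand":87,"z":0,"roll":0,"x":2,"y":-45},
    {"hand":87,"z":0,"roll":0,"x":2,"y":-45},
    {"hand":87,"z":0,"roll":0,"x":2,"y":-45},
    {"hand":87,"z":0,"roll":0,"x":2,"y":-45},
    {"hand":87,"z":0,"roll":0,"x":28,"y":-32},
    {"hand":87,"z":0,"roll":0,"x":28,"y":-32},
    {"hand":87,"z":0,"roll":0,"x":28,"y":-32},
    {"hand":87,"z":0,"roll":-4,"x":28,"y":-32},
    {"hand":87,"z":0,"roll":-4,"x":28,"y":-32},
    {"hand":87,"z":0,"roll":-4,"x":28,"y":-32}
  ]
}}

```text
time: 1.15
position: [0.3675, 0.2478, 0.2923]
tool_rot: [0.792, 3.04, 0.001]
ft_force: [0.4, 1.2, 1.0]
grip_width: 1.001
grip_force: 0.0
```

{"api": "send_rows", "payload": {
  "rows": [
    {"hand":87,"z":4,"roll":-6,"x":21,"y":-40},
    {"hand":87,"z":4,"roll":-6,"x":21,"y":-40},
    {"hand":87,"z":4,"roll":-6,"x":21,"y":-40},
    {"hand":87,"z":4,"roll":-6,"x":21,"y":-40},
    {"hand":87,"z":4,"roll":-6,"x":21,"y":-40},
    {"hand":87,"z":4,"roll":-6,"x":21,"y":-40},
    {"hand":87,"z":4,"roll":-6,"x":21,"y":-40},
    {"hand":87,"z":4,"roll":-6,"x":21,"y":-40},
    {"hand":87,"z":4,"roll":-6,"x":21,"y":-40},
    {"hand":87,"z":4,"roll":-3,"x":21,"y":-40}
  ]
}}

```text
time: 2.15
position: [0.5773, -0.152, 0.3325]
tool_rot: [2.147, 2.294, 0.001]
ft_force: [0.0, 0.3, 0.0]
grip_width: 1.002
grip_force: 0.0
```

{"api": "send_rows", "payload": {
  "rows": [
    {"hand":87,"z":0,"roll":0,"x":10,"y":-15},
    {"hand":87,"z":0,"roll":0,"x":0,"y":0}
  ]
}}

```text
time: 2.35
position: [0.5868, -0.1689, 0.3317]
tool_rot: [2.149, 2.29, -0.004]
ft_force: [0.4, -0.5, -0.1]
grip_width: 0.999
grip_force: 0.0
```

```bash
python3 - <<'E'
from h import *
s=get_state();c=get_calibration("wrist");a=get_image("wrist");cv2.imwrite("pics/w2.png",a)
np.save("w2.npy",c,allow_pickle=True)
R=cv2.Rodrigues(s["tool_rot"])[0];print(s["time"],s["position"],np.degrees(np.arctan2(R[1,1],R[0,1])),s["joint_positions"].round(2))
cv2.imwrite("pics/w2c.png",cv2.resize(a[:270,:],(800,386),interpolation=cv2.INTER_CUBIC))
E
```

```text
2.35 [ 0.58683885 -0.16894498  0.33165624] 3.6493329318595125 [-0.38  0.26  0.75  1.52 -0.18  1.43  0.44]
```

View pics/w2c.png

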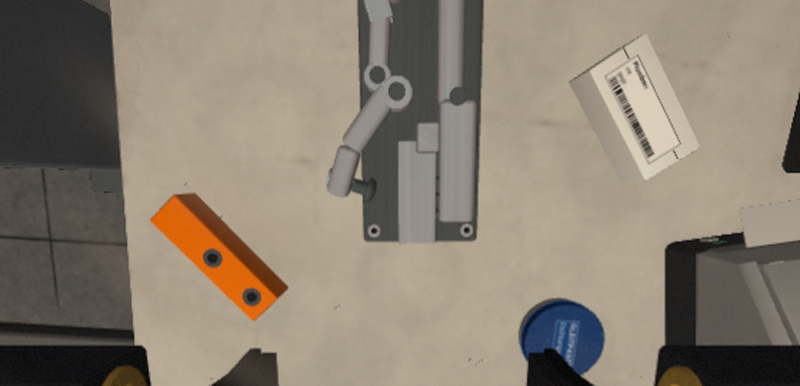

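The view shows the ledge end at crop row 243 (cols 399–437), the stop face at row 152, the fixed jaw end at row 221 (cols 440–471) and the pad at about (371,187). The clamp is almost exactly aligned with the tool.

```bash
python3 - <<'E'
from h import *
c=np.load("w2.npy",allow_pickle=True).item();k=560/800
a=cv2.imread("pics/w2.png",0).astype(float)
def edge(pr,vert,lo,hi,win):  # subpixel step position; mean profile over win
    p=a[win[0]:win[1],lo:hi].mean(0) if vert else a[lo:hi,win[0]:win[1]].mean(1)
    g=np.abs(np.diff(p)); i=g.argmax(); j=slice(max(i-1,0),i+2); x=np.arange(len(g))[j]
    return lo+0.5+(g[j]*x).sum()/g[j].sum()
def px(u,v): return (u*k,v*k)
xl=edge(0,1,274,285,(105,160)); print("ledge left col",xl)
yb=edge(0,0,165,175,(283,302)); print("ledge end row",yb)
jy=edge(0,0,150,160,(312,326)); jr=edge(0,1,326,335,(100,145)); jl=edge(0,1,304,312,(120,145)); print("jaw",jy,jr,jl)
pl=edge(0,1,249,262,(145,160)); pr=edge(0,1,328,340,(158,166)); pb=edge(0,0,163,173,(262,275)); print("plate",pl,pr,pb)
pts={"ledge(-30,-100)":(xl,yb,.022),"ledge(-30,-60)":(xl,115,.022),"jaw(26,-80)":(jr,jy,.056),"jaw(26,-30)":(jr,105,.056),"jaw(0,-80)":(jl,jy,.056),
"plateL":(pl,pb,.008),"plateR":(pr,pb,.008),"stop a":(*px(418,152),.056),"stop b":(*px(437,152),.056)}
for n,(u,v,z) in pts.items(): print(n,onz("wrist",[(u,v)],z,c)[0].round(4))
E
```

```text
ledge left col 278.313164556962
ledge end row 169.53782505910166
jaw 154.5715025906736 331.33373884833736 304.5536113179449
plate 253.60834454912518 333.26293622142 168.57291666666666
ledge(-30,-100) [ 0.5815 -0.1524  0.022 ]
ledge(-30,-60) [ 0.5778 -0.0919  0.022 ]
jaw(26,-80) [ 0.6359 -0.1289  0.056 ]
jaw(26,-30) [ 0.631  -0.0796  0.056 ]
jaw(0,-80) [ 0.608  -0.1307  0.056 ]
plateL [ 0.552  -0.1549  0.008 ]
plateR [ 0.6468 -0.1488  0.008 ]
stop a [ 0.592  -0.0834  0.056 ]
stop b [ 0.6055 -0.0826  0.056 ]
```

{"api": "send_rows", "payload": {
  "rows": [
    {"hand":87,"x":-13,"y":-12,"z":-6,"roll":-8},
    {"hand":87,"x":-13,"y":-12,"z":-6,"roll":-8},
    {"hand":87,"x":-13,"y":-12,"z":-6,"roll":-8},
    {"hand":87,"x":-13,"y":-12,"z":-6,"roll":-8},
    {"hand":87,"x":-13,"y":-12,"z":-6,"roll":-8},
    {"hand":87,"x":-13,"y":-12,"z":-6,"roll":-8},
    {"hand":87,"x":-13,"y":-12,"z":-6,"roll":-8},
    {"hand":87,"x":-13,"y":-12,"z":-6,"roll":-8},
    {"hand":87,"x":-13,"y":-12,"z":-6,"roll":-8},
    {"hand":87,"x":-13,"y":-12,"z":-6,"roll":-8}
  ]
}}

```text
time: 3.4
position: [0.4564, -0.2838, 0.2717]
tool_rot: [-3.116, -0.377, -0.001]
ft_force: [0.1, 0.1, 0.1]
grip_width: 1.0
grip_force: 0.0
```

{"api": "send_rows", "payload": {
  "rows": [
    {"hand":87,"x":-13,"y":-12,"z":-6,"roll":-8},
    {"hand":87,"x":-13,"y":-12,"z":-6,"roll":-8},
    {"hand":87,"x":0,"y":0,"z":0,"roll":0},
    {"hand":87,"x":0,"y":0,"z":0,"roll":0}
  ]
}}

```text
time: 3.8
position: [0.4314, -0.3079, 0.2603]
tool_rot: [-3.139, 0.049, -0.001]
ft_force: [-0.1, 0.4, 1.1]
grip_width: 0.995
grip_force: 0.0
```

```bash
python3 - <<'E'
from h import *
s=get_state();c=get_calibration("wrist");a=get_image("wrist");cv2.imwrite("pics/w3.png",a)
np.save("w3.npy",c,allow_pickle=True)
R=cv2.Rodrigues(s["tool_rot"])[0];print(s["time"],s["position"],np.degrees(np.arctan2(R[1,1],R[0,1])),s["joint_positions"].round(2))
print(proj("wrist",[[.547,-.299,.04],[.546,-.33,.04],[.437,-.325,.04],[.439,-.295,.04],[.517,-.29,.02]],c).round(0))
cv2.imwrite("pics/w3c.png",a[:300])
E
```

```text
3.8 [ 0.43140257 -0.30789324  0.26025794] -91.7721428150081 [-0.42  0.12  1.07  1.82 -0.12  1.26 -0.92]
[[267.  66.]
 [304.  66.]
 [300. 194.]
 [267. 193.]
 [259. 105.]]
```

View pics/w3c.png

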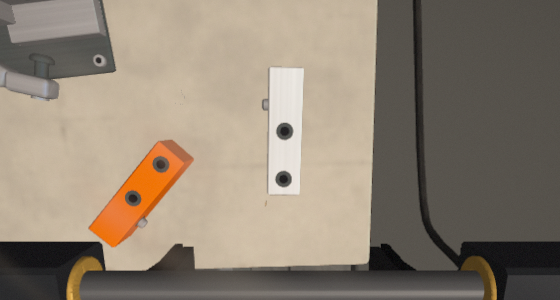

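The wrist view confirms the block: corners at about (269,67), (304,68), (301,194) and (268,194), with the pin at (266,104) on the left, toward the far end.

```bash
python3 - <<'E'
from h import *
c=np.load("w3.npy",allow_pickle=True).item()
a=cv2.imread("pics/w3.png");h=cv2.cvtColor(a,cv2.COLOR_BGR2HSV)
m=((h[...,2]>210)&(h[...,1]<25)).astype(np.uint8)*255; m[:,:240]=0;m[:,330:]=0;m[:50]=0;m[215:]=0
m=cv2.morphologyEx(cv2.morphologyEx(m,cv2.MORPH_OPEN,np.ones((3,3))),cv2.MORPH_CLOSE,np.ones((7,7)))
cc=max(cv2.findContours(m,0,2)[0],key=cv2.contourArea)
W=onz("wrist",cc.reshape(-1,2),.04,c)
r=cv2.minAreaRect((W[:,:2]*1000).astype(np.float32)); print(r)
P=onz("wrist",[(268.5,66.5),(304,67.5),(301.5,194.5),(267.5,194.5)],.04,c);print(P.round(4),P.mean(0).round(4))
E
```

```text
((491.59710693359375, -312.5366516113281), (28.085145950317383, 107.34400939941406), 86.97612762451172)
[[ 0.5463 -0.3003  0.04  ]
 [ 0.5446 -0.33    0.04  ]
 [ 0.4364 -0.326   0.04  ]
 [ 0.4374 -0.295   0.04  ]] [ 0.4912 -0.3128  0.04  ]
```

{"api": "send_rows", "payload": {
  "rows": [
    {"hand":87,"x":8,"y":-1,"z":-35,"roll":-1.2},
    {"hand":87,"x":8,"y":-1,"z":-35,"roll":0},
    {"hand":87,"x":8,"y":-1,"z":-35,"roll":0},
    {"hand":87,"x":8,"y":0,"z":-35,"roll":0},
    {"hand":87,"x":0,"y":0,"z":-25,"roll":0},
    {"hand":87,"x":0,"y":0,"z":-15,"roll":0},
    {"hand":87,"x":0,"y":0,"z":-4,"roll":0},
    {"hand":87,"x":0,"y":0,"z":0,"roll":0}
  ]
}}

```text
time: 4.65
position: [0.4633, -0.3123, 0.0766]
tool_rot: [3.14, -0.087, 0.0]
ft_force: [0.6, -0.2, 0.2]
grip_width: 1.001
grip_force: 0.0
```

{"api": "send_rows", "payload": {
  "force": 35,
  "rows": [
    {"hand":24,"x":0,"y":0,"z":0,"roll":0},
    {"hand":24,"x":0,"y":0,"z":0,"roll":0},
    {"hand":24,"x":0,"y":0,"z":0,"roll":0},
    {"hand":24,"x":0,"y":0,"z":0,"roll":0},
    {"hand":24,"x":0,"y":0,"z":0,"roll":0},
    {"hand":24,"x":0,"y":0,"z":0,"roll":0}
  ]
}}

```text
time: 5.25
position: [0.4628, -0.3126, 0.0764]
tool_rot: [3.14, -0.089, 0.0]
ft_force: [-0.0, 0.4, 0.1]
grip_width: 0.537
grip_force: 0.0
```

{"api": "send_rows", "payload": {
  "rows": [
    {"hand":24,"x":0,"y":0,"z":0,"roll":0},
    {"hand":24,"x":0,"y":0,"z":0,"roll":0},
    {"hand":24,"x":0,"y":0,"z":0,"roll":0},
    {"hand":24,"x":0,"y":0,"z":0,"roll":0}
  ]
}}

```text
time: 5.65
position: [0.4627, -0.3123, 0.0762]
tool_rot: [-3.14, 0.089, 0.0]
ft_force: [-0.1, 0.9, 0.8]
grip_width: 0.34
grip_force: 34.8
```

{"api": "send_rows", "payload": {
  "rows": [
    {"hand":24,"x":0,"y":0,"z":20,"roll":0},
    {"hand":24,"x":0,"y":0,"z":40,"roll":0},
    {"hand":24,"x":0,"y":0,"z":40,"roll":4},
    {"hand":24,"x":11,"y":12,"z":20,"roll":8},
    {"hand":24,"x":11,"y":12,"z":0,"roll":8},
    {"hand":24,"x":11,"y":12,"z":0,"roll":8},
    {"hand":24,"x":11,"y":12,"z":0,"roll":8},
    {"hand":24,"x":11,"y":12,"z":0,"roll":8},
    {"hand":24,"x":11,"y":12,"z":0,"roll":8},
    {"hand":24,"x":11,"y":12,"z":0,"roll":8}
  ]
}}

```text
time: 6.65
position: [0.5397, -0.2282, 0.1957]
tool_rot: [-2.76, -1.5, 0.001]
ft_force: [0.5, 0.1, -2.1]
grip_width: 0.341
grip_force: 34.8
```

{"api": "send_rows", "payload": {
  "rows": [
    {"hand":24,"x":11,"y":12,"z":0,"roll":8},
    {"hand":24,"x":11,"y":12,"z":0,"roll":8},
    {"hand":24,"x":11,"y":12,"z":0,"roll":8},
    {"hand":24,"x":11,"y":10,"z":0,"roll":8},
    {"hand":24,"x":11,"y":0,"z":0,"roll":5},
    {"hand":24,"x":0,"y":0,"z":0,"roll":0},
    {"hand":24,"x":0,"y":0,"z":0,"roll":0}
  ]
}}

```text
time: 7.35
position: [0.594, -0.1832, 0.1957]
tool_rot: [-2.151, -2.289, 0.002]
ft_force: [0.9, 0.3, -2.5]
grip_width: 0.34
grip_force: 34.8
```

```bash
cat >> h.py <<'E'
def st():
    s=get_state();R=cv2.Rodrigues(s["tool_rot"])[0]
    a=np.radians(3.7);C=np.array([[np.cos(a),np.sin(a)],[-np.sin(a),np.cos(a)]])
    print("t",s["time"],"p",(s["position"]*1000).round(1),"yaw",np.degrees(np.arctan2(R[1,1],R[0,1])).round(2),"clampTCP",(C@(s["position"][:2]*1000-[604.7,-51.0])).round(1),"Fclamp",(C@s["ft_force"][:2]).round(1),s["ft_force"][2].round(1),"w",round(s["grip_width"]*87,1),s["grip_force"]); return s
E
python3 -c "
from h import *
s=st();c=get_calibration('wrist');a=get_image('wrist');cv2.imwrite('pics/w4.png',a);np.save('w4.npy',c,allow_pickle=True)"
```

```text
t 7.35 p [ 594.  -183.2  195.7] yaw 3.58 clampTCP [ -19.2 -131.2] Fclamp [1.  0.2] -2.5 w 29.5 34.82544908300042
```

View pics/w4.png

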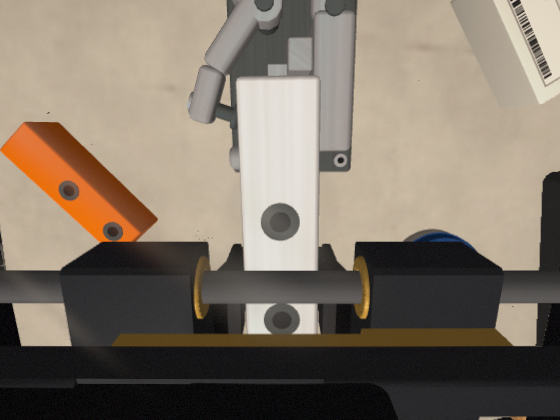

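The view shows the held block's far end at row 77 (cols 240–318), with its pin at (236,157) facing the moving jaw.

```bash
python3 -c "
from h import *
c=np.load('w4.npy',allow_pickle=True).item()
P=onz('wrist',[(240,77.5),(318,76.5)],.1595,c)[:,:2]*1000;a=np.radians(3.7);C=np.array([[np.cos(a),np.sin(a)],[-np.sin(a),np.cos(a)]])
print((C@(P-[604.7,-51.0]).T).T)"
```

```text
[[-33.78756775 -47.75923921]
 [ -6.77938122 -47.49753926]]
```

{"api": "send_rows", "payload": {
  "rows": [
    {"hand":24,"x":2,"y":11,"z":-20,"roll":0.2},
    {"hand":24,"x":0,"y":0,"z":-30,"roll":0},
    {"hand":24,"x":0,"y":0,"z":-20,"roll":0},
    {"hand":24,"x":0,"y":0,"z":-15,"roll":0},
    {"hand":24,"x":0,"y":0,"z":0,"roll":0},
    {"hand":24,"x":0,"y":0,"z":0,"roll":0}
  ]
}}

```text
time: 8.0
position: [0.5968, -0.1721, 0.1118]
tool_rot: [2.145, 2.295, 0.0]
ft_force: [-0.3, 0.2, -2.4]
grip_width: 0.342
grip_force: 34.8
```

```bash
python3 -c "
from h import *
st()"
```

```text
t 8.0 p [ 596.8 -172.1  111.8] yaw 3.88 clampTCP [ -15.7 -120.4] Fclamp [-0.3  0.2] -2.4 w 29.7 34.825012176297605
```

{"api": "send_rows", "payload": {
  "rows": [
    {"hand":24,"x":-2,"y":0,"z":-6,"roll":0},
    {"hand":24,"x":0,"y":0,"z":-6,"roll":0},
    {"hand":24,"x":0,"y":0,"z":0,"roll":0},
    {"hand":24,"x":0,"y":0,"z":0,"roll":0}
  ]
}}

```text
time: 8.4
position: [0.5947, -0.1715, 0.0993]
tool_rot: [2.144, 2.296, 0.0]
ft_force: [0.3, -0.8, -1.4]
grip_width: 0.343
grip_force: 34.8
```

{"api": "send_rows", "payload": {
  "rows": [
    {"hand":24,"x":0,"y":2,"z":0,"roll":0},
    {"hand":24,"x":0,"y":2,"z":0,"roll":0},
    {"hand":24,"x":0,"y":0,"z":0,"roll":0}
  ]
}}

```text
time: 8.7
position: [0.5949, -0.1674, 0.0995]
tool_rot: [2.143, 2.297, 0.0]
ft_force: [-0.9, -0.2, -1.9]
grip_width: 0.343
grip_force: 34.8
```

```bash
python3 -c "
from h import *
st()"
```

```text
t 8.7 p [ 594.9 -167.4   99.5] yaw 3.96 clampTCP [ -17.3 -115.5] Fclamp [-0.9 -0.1] -1.9 w 29.8 34.82471464667469
```

Now I'll creep to the stop and watch the force.

{"api": "send_rows", "payload": {
  "rows": [
    {"hand":24,"x":0,"y":1,"z":0,"roll":0},
    {"hand":24,"x":0,"y":1,"z":0,"roll":0},
    {"hand":24,"x":0,"y":0,"z":0,"roll":0}
  ]
}}

```text
time: 9.0
position: [0.5947, -0.1672, 0.0996]
tool_rot: [2.144, 2.294, -0.002]
ft_force: [-0.4, -3.7, -1.8]
grip_width: 0.343
grip_force: 34.8
```

```bash
python3 -c "
from h import *
st()"
```

```text
t 9.0 p [ 594.7 -167.2   99.6] yaw 3.87 clampTCP [ -17.5 -115.3] Fclamp [-0.6 -3.7] -1.8 w 29.8 34.81430622283369
```

{"api": "send_rows", "payload": {
  "rows": [
    {"hand":24,"x":0,"y":0,"z":-1,"roll":0},
    {"hand":24,"x":0,"y":0,"z":-1,"roll":0},
    {"hand":24,"x":0,"y":0,"z":0,"roll":0}
  ]
}}

```text
time: 9.3
position: [0.5949, -0.1671, 0.0982]
tool_rot: [2.144, 2.294, -0.001]
ft_force: [-0.4, -5.2, 2.4]
grip_width: 0.342
grip_force: 34.8
```

```bash
python3 -c "
from h import *
st()"
```

```text
t 9.3 p [ 594.9 -167.1   98.2] yaw 3.88 clampTCP [ -17.2 -115.2] Fclamp [-0.8 -5.2] 2.4 w 29.8 34.827295490540564
```

{"api": "send_rows", "payload": {
  "rows": [
    {"hand":60,"x":0,"y":0,"z":0,"roll":0},
    {"hand":60,"x":0,"y":0,"z":0,"roll":0},
    {"hand":60,"x":0,"y":0,"z":0,"roll":0},
    {"hand":60,"x":0,"y":0,"z":0,"roll":0},
    {"hand":60,"x":0,"y":-10,"z":20,"roll":0},
    {"hand":60,"x":0,"y":-10,"z":35,"roll":0},
    {"hand":60,"x":0,"y":-30,"z":35,"roll":0},
    {"hand":60,"x":0,"y":-30,"z":20,"roll":0},
    {"hand":60,"x":0,"y":0,"z":0,"roll":0}
  ]
}}

```text
time: 10.2
position: [0.5949, -0.252, 0.2117]
tool_rot: [2.145, 2.283, 0.001]
ft_force: [-0.4, 0.6, 0.9]
grip_width: 0.691
grip_force: 0.0
```

```bash
python3 -c "
from h import *
s=st();c=get_calibration('wrist');a=get_image('wrist');cv2.imwrite('pics/w5.png',a[:300]);np.save('w5.npy',c,allow_pickle=True)"
```

```text
t 10.2 p [ 594.9 -252.   211.7] yaw 3.57 clampTCP [ -22.8 -200. ] Fclamp [-0.4  0.6] 0.9 w 60.1 0.0
```

View pics/w5.png

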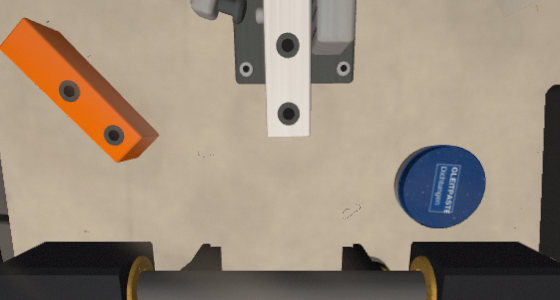

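The block lies in the jaws with its near end at row 136 (cols 267–310), parallel to the plate, and the pin is visible beside the pad.

```bash
python3 -c "
from h import *
c=np.load('w5.npy',allow_pickle=True).item()
P=onz('wrist',[(267.5,136.5),(310,135.5),(264.5,30),(310.5,30)],.062,c)[:,:2]*1000;a=np.radians(3.7);C=np.array([[np.cos(a),np.sin(a)],[-np.sin(a),np.cos(a)]])
print((C@(P-[604.7,-51.0]).T).T.round(1))"
```

```text
[[ -31.5 -140.8]
 [  -2.7 -140.2]
 [ -32.6  -75.1]
 [  -3.6  -75.1]]
```

{"api": "send_rows", "payload": {
  "force": 60,
  "rows": [
    {"hand":0,"x":-14,"y":45,"z":0,"roll":0},
    {"hand":0,"x":-14,"y":45,"z":0,"roll":0},
    {"hand":0,"x":-14,"y":45,"z":0,"roll":0},
    {"hand":0,"x":-14,"y":45,"z":0,"roll":0},
    {"hand":0,"x":-14,"y":45,"z":0,"roll":0},
    {"hand":0,"x":-14,"y":45,"z":0,"roll":0},
    {"hand":0,"x":-13,"y":45,"z":0,"roll":0},
    {"hand":0,"x":0,"y":0,"z":0,"roll":0},
    {"hand":0,"x":0,"y":0,"z":0,"roll":0}
  ]
}}

```text
time: 11.15
position: [0.4965, 0.0719, 0.2064]
tool_rot: [-2.137, -2.301, 0.002]
ft_force: [0.9, -0.5, -0.1]
grip_width: 0.026
grip_force: 0.0
```

```bash
python3 -c "
from h import *
st()"
```

```text
t 11.15 p [496.5  71.9 206.4] yaw 4.25 clampTCP [-100.1  129.6] Fclamp [ 0.9 -0.6] -0.1 w 2.3 0.0
```

{"api": "send_rows", "payload": {
  "rows": [
    {"hand":0,"x":0,"y":-8,"z":-30,"roll":0},
    {"hand":0,"x":0,"y":0,"z":-40,"roll":0},
    {"hand":0,"x":0,"y":0,"z":-25,"roll":0},
    {"hand":0,"x":0,"y":0,"z":-10,"roll":0},
    {"hand":0,"x":0,"y":0,"z":0,"roll":0},
    {"hand":0,"x":0,"y":0,"z":0,"roll":0}
  ]
}}

```text
time: 11.75
position: [0.4986, 0.061, 0.1031]
tool_rot: [2.144, 2.295, 0.001]
ft_force: [0.3, -0.6, 0.5]
grip_width: 0.005
grip_force: 0.0
```

```bash
python3 -c "
from h import *
st()"
```

```text
t 11.75 p [498.6  61.  103.1] yaw 3.89 clampTCP [-98.7 118.6] Fclamp [ 0.3 -0.6] 0.5 w 0.4 0.0
```

{"api": "send_rows", "payload": {
  "rows": [
    {"hand":0,"x":5,"y":0,"z":-2,"roll":0},
    {"hand":0,"x":5,"y":0,"z":0,"roll":0},
    {"hand":0,"x":4,"y":0,"z":0,"roll":0},
    {"hand":0,"x":2,"y":0,"z":0,"roll":0},
    {"hand":0,"x":2,"y":0,"z":0,"roll":0}
  ]
}}

```text
time: 12.25
position: [0.5161, 0.0614, 0.1005]
tool_rot: [2.144, 2.296, 0.0]
ft_force: [0.5, 0.7, -0.2]
grip_width: 0.008
grip_force: 0.0
```

{"api": "send_rows", "payload": {
  "rows": [
    {"hand":0,"x":2,"y":0,"z":0,"roll":0},
    {"hand":0,"x":2,"y":0,"z":0,"roll":0},
    {"hand":0,"x":2,"y":0,"z":0,"roll":0},
    {"hand":0,"x":2,"y":0,"z":0,"roll":0}
  ]
}}

```text
time: 12.65
position: [0.5204, 0.0612, 0.0994]
tool_rot: [-2.139, -2.292, 0.01]
ft_force: [-10.0, -0.1, 6.6]
grip_width: 0.005
grip_force: 5.0
```

```bash
python3 -c "
from h import *
st()"
```

```text
t 12.65 p [520.4  61.2  99.4] yaw 3.96 clampTCP [-76.9 117.4] Fclamp [-10.    0.6] 6.6 w 0.4 4.956223544140812
```

{"api": "send_rows", "payload": {
  "rows": [
    {"hand":0,"x":1,"y":0,"z":0.5,"roll":0},
    {"hand":0,"x":1,"y":0,"z":0.5,"roll":0},
    {"hand":0,"x":1,"y":0,"z":0.5,"roll":0}
  ]
}}

```text
time: 12.95
position: [0.5236, 0.0612, 0.1]
tool_rot: [-2.14, -2.293, 0.009]
ft_force: [-5.5, 0.2, -2.9]
grip_width: 0.005
grip_force: 2.7
```

{"api": "send_rows", "payload": {
  "rows": [
    {"hand":0,"x":1.5,"y":0,"z":0,"roll":0},
    {"hand":0,"x":1.5,"y":0,"z":0,"roll":0},
    {"hand":0,"x":1.5,"y":0,"z":0,"roll":0}
  ]
}}

```text
time: 13.25
position: [0.5273, 0.0614, 0.0999]
tool_rot: [-2.139, -2.292, 0.011]
ft_force: [-8.6, 0.5, -0.2]
grip_width: 0.011
grip_force: 3.6
```

{"api": "send_rows", "payload": {
  "rows": [
    {"hand":0,"x":1.5,"y":0,"z":0,"roll":0},
    {"hand":0,"x":1.5,"y":0,"z":0,"roll":0},
    {"hand":0,"x":1.5,"y":0,"z":0,"roll":0}
  ]
}}

```text
time: 13.55
position: [0.5305, 0.0615, 0.0998]
tool_rot: [-2.136, -2.291, 0.015]
ft_force: [-12.9, 0.6, 5.6]
grip_width: 0.006
grip_force: 6.4
```

{"api": "send_rows", "payload": {
  "rows": [
    {"hand":0,"x":1,"y":0,"z":0.4,"roll":0},
    {"hand":0,"x":1,"y":0,"z":0.4,"roll":0},
    {"hand":0,"x":1,"y":0,"z":0.2,"roll":0}
  ]
}}

```text
time: 13.85
position: [0.5321, 0.0616, 0.0999]
tool_rot: [-2.135, -2.289, 0.018]
ft_force: [-14.0, -0.1, 0.9]
grip_width: 0.005
grip_force: 6.5
```

{"api": "send_rows", "payload": {
  "rows": [
    {"hand":0,"x":1,"y":0,"z":0.3,"roll":0},
    {"hand":0,"x":1,"y":0,"z":0.3,"roll":0},
    {"hand":0,"x":0.5,"y":0,"z":0,"roll":0}
  ]
}}

```text
time: 14.15
position: [0.5348, 0.0616, 0.1001]
tool_rot: [-2.135, -2.29, 0.018]
ft_force: [-10.8, 0.2, -2.8]
grip_width: 0.005
grip_force: 5.3
```

{"api": "send_rows", "payload": {
  "rows": [
    {"hand":0,"x":1,"y":0,"z":0,"roll":0},
    {"hand":0,"x":1,"y":0,"z":0,"roll":0},
    {"hand":0,"x":1,"y":0,"z":0,"roll":0}
  ]
}}

```text
time: 14.45
position: [0.5385, 0.0616, 0.1001]
tool_rot: [-2.136, -2.291, 0.016]
ft_force: [-8.3, 0.8, -4.8]
grip_width: 0.006
grip_force: 4.2
```

{"api": "send_rows", "payload": {
  "rows": [
    {"hand":0,"x":1,"y":0,"z":0,"roll":0},
    {"hand":0,"x":1,"y":0,"z":0,"roll":0},
    {"hand":0,"x":1,"y":0,"z":0,"roll":0}
  ]
}}

```text
time: 14.75
position: [0.5421, 0.0617, 0.1003]
tool_rot: [-2.137, -2.291, 0.014]
ft_force: [-8.2, 0.7, -3.2]
grip_width: 0.006
grip_force: 3.9
```

{"api": "send_rows", "payload": {
  "rows": [
    {"hand":0,"x":0.8,"y":0,"z":0,"roll":0},
    {"hand":0,"x":0.8,"y":0,"z":0,"roll":0}
  ]
}}

```text
time: 14.95
position: [0.5444, 0.0616, 0.1006]
tool_rot: [-2.138, -2.292, 0.012]
ft_force: [-6.2, 0.6, -2.8]
grip_width: 0.004
grip_force: 3.1
```

{"api": "send_rows", "payload": {
  "rows": [
    {"hand":0,"x":0.8,"y":0,"z":0,"roll":0},
    {"hand":0,"x":0.8,"y":0,"z":0,"roll":0}
  ]
}}

```text
time: 15.15
position: [0.5474, 0.0614, 0.1014]
tool_rot: [-2.14, -2.294, 0.009]
ft_force: [-4.2, -0.2, -3.2]
grip_width: 0.007
grip_force: 2.0
```

{"api": "send_rows", "payload": {
  "rows": [
    {"hand":0,"x":0.8,"y":0,"z":0,"roll":0},
    {"hand":0,"x":0.8,"y":0,"z":0,"roll":0}
  ]
}}

```text
time: 15.35
position: [0.5527, 0.0613, 0.1035]
tool_rot: [2.143, 2.295, 0.002]
ft_force: [-0.2, -0.5, 0.3]
grip_width: 0.004
grip_force: 0.0
```

{"api": "send_rows", "payload": {
  "rows": [
    {"hand":0,"x":0.8,"y":0,"z":0,"roll":0},
    {"hand":0,"x":0.8,"y":0,"z":0,"roll":0}
  ]
}}

```text
time: 15.55
position: [0.5543, 0.0614, 0.104]
tool_rot: [2.144, 2.296, 0.002]
ft_force: [-2.8, -0.1, 1.2]
grip_width: 0.008
grip_force: 1.3
```

{"api": "send_rows", "payload": {
  "rows": [
    {"hand":0,"x":0.8,"y":0,"z":0,"roll":0},
    {"hand":0,"x":0.8,"y":0,"z":0,"roll":0}
  ]
}}

```text
time: 15.75
position: [0.5546, 0.0615, 0.1035]
tool_rot: [-2.143, -2.295, 0.002]
ft_force: [-6.1, -1.0, 4.1]
grip_width: 0.005
grip_force: 3.0
```

{"api": "send_rows", "payload": {
  "rows": [
    {"hand":0,"x":0.8,"y":0,"z":0,"roll":0},
    {"hand":0,"x":0.8,"y":0,"z":0,"roll":0}
  ]
}}

```text
time: 15.95
position: [0.5549, 0.0615, 0.1031]
tool_rot: [-2.141, -2.294, 0.005]
ft_force: [-9.3, 1.0, 6.5]
grip_width: 0.005
grip_force: 4.6
```

{"api": "send_rows", "payload": {
  "rows": [
    {"hand":0,"x":0.8,"y":0,"z":0.8,"roll":0},
    {"hand":0,"x":0.6,"y":0,"z":0.8,"roll":0},
    {"hand":0,"x":0,"y":0,"z":0,"roll":0}
  ]
}}

```text
time: 16.25
position: [0.555, 0.0615, 0.1033]
tool_rot: [-2.14, -2.293, 0.009]
ft_force: [-7.6, 0.8, 0.1]
grip_width: 0.006
grip_force: 3.9
```

{"api": "send_rows", "payload": {
  "rows": [
    {"hand":0,"x":0,"y":0,"z":0,"roll":0},
    {"hand":0,"x":0,"y":0,"z":0,"roll":0},
    {"hand":0,"x":0,"y":0,"z":0,"roll":0},
    {"hand":0,"x":0,"y":0,"z":0,"roll":0},
    {"hand":0,"x":0,"y":0,"z":0,"roll":0},
    {"hand":0,"x":0,"y":0,"z":0,"roll":0}
  ]
}}

```text
time: 16.85
position: [0.555, 0.0615, 0.1033]
tool_rot: [-2.14, -2.293, 0.009]
ft_force: [-7.4, 0.7, -0.5]
grip_width: 0.008
grip_force: 3.9
```

{"api": "send_rows", "payload": {
  "rows": [
    {"hand":0,"x":0.8,"y":0,"z":0,"roll":0},
    {"hand":0,"x":0.8,"y":0,"z":0,"roll":0},
    {"hand":0,"x":0.8,"y":0,"z":0,"roll":0}
  ]
}}

```text
time: 17.15
position: [0.5555, 0.0615, 0.1032]
tool_rot: [-2.137, -2.29, 0.014]
ft_force: [-15.4, 0.3, 7.6]
grip_width: 0.004
grip_force: 7.7
```

{"api": "send_rows", "payload": {
  "rows": [
    {"hand":0,"x":0,"y":0,"z":0,"roll":0},
    {"hand":0,"x":0,"y":0,"z":0,"roll":0},
    {"hand":0,"x":0,"y":0,"z":0,"roll":0}
  ]
}}

```text
time: 17.45
position: [0.5555, 0.0615, 0.1032]
tool_rot: [-2.137, -2.29, 0.014]
ft_force: [-12.7, 0.1, 5.5]
grip_width: 0.007
grip_force: 7.0
```

{"api": "send_rows", "payload": {
  "rows": [
    {"hand":0,"x":0,"y":0,"z":0,"roll":0},
    {"hand":0,"x":0,"y":0,"z":0,"roll":0},
    {"hand":0,"x":0,"y":0,"z":0,"roll":0},
    {"hand":0,"x":0,"y":0,"z":0,"roll":0}
  ]
}}

```text
time: 17.85
position: [0.5555, 0.0615, 0.1032]
tool_rot: [-2.137, -2.29, 0.014]
ft_force: [-14.7, -0.5, 5.0]
grip_width: 0.002
grip_force: 7.0
```

Held about 0.7 s at 14–16 N. Now I'll withdraw and check that it stays locked.

{"api": "send_rows", "payload": {
  "rows": [
    {"hand":0,"x":-8,"y":0,"z":0,"roll":0},
    {"hand":0,"x":-10,"y":0,"z":0,"roll":0},
    {"hand":0,"x":-20,"y":0,"z":0,"roll":0},
    {"hand":0,"x":0,"y":0,"z":40,"roll":0},
    {"hand":0,"x":0,"y":0,"z":45,"roll":0},
    {"hand":0,"x":-40,"y":0,"z":15,"roll":0},
    {"hand":0,"x":0,"y":0,"z":0,"roll":0}
  ]
}}

```text
time: 18.55
position: [0.4815, 0.0616, 0.2081]
tool_rot: [2.143, 2.297, 0.01]
ft_force: [0.6, -0.5, -0.7]
grip_width: 0.004
grip_force: 0.0
```

```bash
python3 -c "
from h import *
s=st();a=get_image('top');cv2.imwrite('pics/top2.png',a)
b=get_image('side');print(proj('top',[[.605,-.05,.04]]),proj('side',[[.605,-.05,.04]]))
cv2.imwrite('pics/mix.png',np.hstack([cv2.resize(a[160:300,200:340],(400,400)),cv2.resize(b[140:260,220:360],(467,400))[:,:400]]))"
```

```text
t 18.55 p [481.5  61.6 208.1] yaw 3.97 clampTCP [-115.7  120.3] Fclamp [ 0.6 -0.6] -0.7 w 0.4 0.0
[[291.13043401 207.67714216]] [[273.15606889 189.6889363 ]]
```

View pics/mix.png

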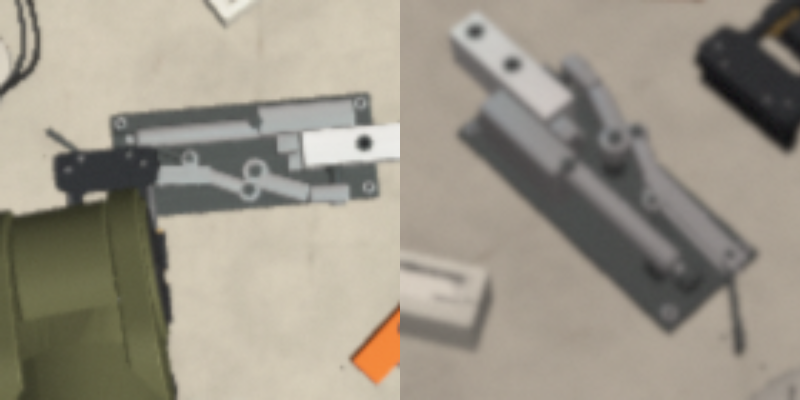

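The picture shows the handle closed and locked after the hand left: hinges are in line and the lever tip is at mix (48,130), which is clamp (17,184). The block is in its place. Next is the lever, from its +x side.

{"api": "send_rows", "payload": {
  "rows": [
    {"hand":0,"x":40,"y":15,"z":0,"roll":0},
    {"hand":0,"x":42,"y":16,"z":0,"roll":0},
    {"hand":0,"x":42,"y":16,"z":0,"roll":0},
    {"hand":0,"x":42,"y":16,"z":0,"roll":0},
    {"hand":0,"x":0,"y":0,"z":0,"roll":0},
    {"hand":0,"x":0,"y":0,"z":0,"roll":0}
  ]
}}

```text
time: 19.25
position: [0.6491, 0.1243, 0.2019]
tool_rot: [2.143, 2.297, -0.007]
ft_force: [0.5, 0.2, 0.8]
grip_width: 0.008
grip_force: 0.0
```

```bash
python3 -c "
from h import *
s=st();c=get_calibration('wrist');a=get_image('wrist');cv2.imwrite('pics/w6.png',a)
uv=np.array([(48,130)])/2.857+[200,160]
P=onz('top',uv,.042)[0,:2]*1000;t=np.radians(3.7);C=np.array([[np.cos(t),np.sin(t)],[-np.sin(t),np.cos(t)]]);print('lever tip clamp',C@(P-[604.7,-51]))"
```

```text
t 19.25 p [649.1 124.3 201.9] yaw 3.96 clampTCP [ 55.7 172.1] Fclamp [0.5 0.1] 0.8 w 0.7 0.0
lever tip clamp [ 20.44294322 185.74380744]
```

{"api": "send_rows", "payload": {
  "rows": [
    {"hand":0,"x":0,"y":0,"z":-35,"roll":0},
    {"hand":0,"x":0,"y":0,"z":-35,"roll":0},
    {"hand":0,"x":0,"y":0,"z":-21,"roll":0},
    {"hand":0,"x":0,"y":0,"z":-10,"roll":0},
    {"hand":0,"x":0,"y":0,"z":0,"roll":0},
    {"hand":0,"x":0,"y":0,"z":0,"roll":0}
  ]
}}

```text
time: 19.9
position: [0.6492, 0.1242, 0.1055]
tool_rot: [2.144, 2.295, 0.003]
ft_force: [0.1, -0.3, 1.3]
grip_width: 0.006
grip_force: 0.0
```

{"api": "send_rows", "payload": {
  "rows": [
    {"hand":0,"x":-5,"y":0,"z":0,"roll":0},
    {"hand":0,"x":-5,"y":0,"z":0,"roll":0},
    {"hand":0,"x":-4,"y":0,"z":0,"roll":0},
    {"hand":0,"x":-3,"y":0,"z":0,"roll":0},
    {"hand":0,"x":-2,"y":0,"z":0,"roll":0},
    {"hand":0,"x":-2,"y":0,"z":0,"roll":0}
  ]
}}

```text
time: 20.5
position: [0.6275, 0.1245, 0.1041]
tool_rot: [2.144, 2.296, 0.0]
ft_force: [-0.3, 0.3, 0.3]
grip_width: 0.004
grip_force: 0.0
```

{"api": "send_rows", "payload": {
  "rows": [
    {"hand":0,"x":-2,"y":0,"z":-1,"roll":0},
    {"hand":0,"x":-2,"y":0,"z":-1,"roll":0},
    {"hand":0,"x":-2,"y":0,"z":0,"roll":0},
    {"hand":0,"x":-2,"y":0,"z":0,"roll":0}
  ]
}}

```text
time: 20.9
position: [0.6199, 0.1244, 0.1021]
tool_rot: [2.143, 2.296, 0.001]
ft_force: [1.6, 0.8, -0.3]
grip_width: 0.008
grip_force: 0.7
```

{"api": "send_rows", "payload": {
  "rows": [
    {"hand":0,"x":-2,"y":0,"z":0,"roll":0},
    {"hand":0,"x":-2,"y":0,"z":0,"roll":0},
    {"hand":0,"x":-2,"y":0,"z":0,"roll":0},
    {"hand":0,"x":-2,"y":0,"z":0,"roll":0}
  ]
}}

```text
time: 21.3
position: [0.6112, 0.1244, 0.1019]
tool_rot: [-2.144, -2.296, 0.001]
ft_force: [0.4, -0.7, -0.4]
grip_width: 0.004
grip_force: 0.3
```

{"api": "send_rows", "payload": {
  "rows": [
    {"hand":0,"x":-2,"y":0,"z":0,"roll":0},
    {"hand":0,"x":-2,"y":0,"z":0,"roll":0},
    {"hand":0,"x":-2,"y":0,"z":0,"roll":0},
    {"hand":0,"x":-2,"y":0,"z":0,"roll":0}
  ]
}}

```text
time: 21.7
position: [0.6032, 0.1244, 0.1018]
tool_rot: [-2.144, -2.296, 0.001]
ft_force: [-0.2, -0.6, 0.3]
grip_width: 0.005
grip_force: 0.0
```

{"api": "send_rows", "payload": {
  "rows": [
    {"hand":0,"x":-2,"y":0,"z":0,"roll":0},
    {"hand":0,"x":-2,"y":0,"z":0,"roll":0},
    {"hand":0,"x":-2,"y":0,"z":0,"roll":0},
    {"hand":0,"x":-2,"y":0,"z":0,"roll":0}
  ]
}}

```text
time: 22.1
position: [0.5955, 0.1244, 0.102]
tool_rot: [2.144, 2.296, -0.0]
ft_force: [-0.3, 0.8, 0.0]
grip_width: 0.003
grip_force: 0.0
```

The force has vanished, so it has probably sprung open. I'll retreat and look.

{"api": "send_rows", "payload": {
  "rows": [
    {"hand":0,"x":15,"y":0,"z":0,"roll":0},
    {"hand":0,"x":10,"y":0,"z":20,"roll":0},
    {"hand":0,"x":0,"y":-5,"z":40,"roll":0},
    {"hand":0,"x":-20,"y":-10,"z":40,"roll":0},
    {"hand":0,"x":-40,"y":-10,"z":0,"roll":0},
    {"hand":0,"x":-40,"y":0,"z":0,"roll":0},
    {"hand":0,"x":-40,"y":0,"z":0,"roll":0},
    {"hand":0,"x":0,"y":0,"z":0,"roll":0},
    {"hand":0,"x":0,"y":0,"z":0,"roll":0}
  ]
}}

```text
time: 23.0
position: [0.4802, 0.0996, 0.2024]
tool_rot: [-2.143, -2.297, -0.003]
ft_force: [0.3, 0.2, 0.5]
grip_width: 0.007
grip_force: 0.0
```

```bash
python3 -c "
from h import *
s=st();a=get_image('top');b=get_image('side')
cv2.imwrite('pics/mix2.png',np.hstack([cv2.resize(a[160:300,200:340],(400,400)),cv2.resize(b[140:260,220:360],(467,400))[:,:400]]))"
```

```text
t 23.0 p [480.2  99.6 202.4] yaw 3.98 clampTCP [-114.5  158.4] Fclamp [0.4 0.2] 0.5 w 0.6 0.0
```

View pics/mix2.png

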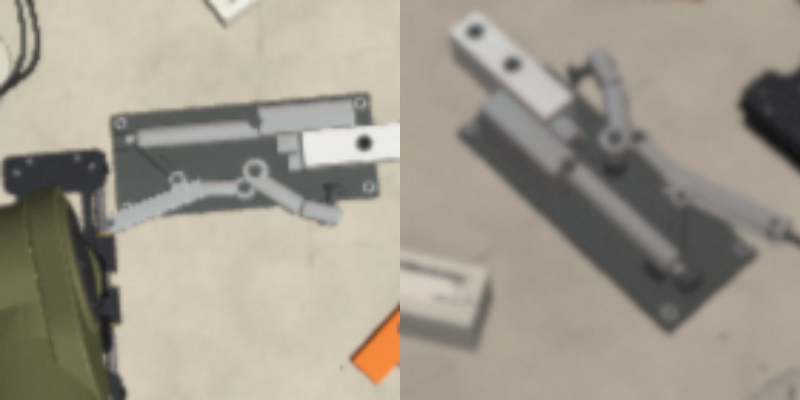

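The pliers are open, the block is in its place against the stop, and the hand is clear above. I'll hand it in.

```bash
python3 -c "
from bench import *
print(close_job())"
```

```text
the job is handed in; nothing more can be done
None
```

The job is handed in: block seated against the stop, pliers locked with about 14–16 N held at the stop, then released by the lever and sprung open with the block in place. `close_job()` gave no verdict, and I did not measure the pin's depth after pressing.

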